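Stand the resin pail in the drip tray and raise the splash guard

TASK

Lift the small lidded pail by its handle, carry it level and stand it upright inside the steel drip tray, setting it down gently. Fold the tray's hinged splash guard up until it stands upright. Leave the other things on the bench where they are.

Things in the scene. Friction and masses are not known exactly. Their poses are not given: they have to be found in the camera images.
- pail: Small white lidded plastic pail, loose, about 0.6 kg: 94 mm wide at the foot, 116 mm at the lid, lid top 112 mm above its foot. A stiff wire handle stands fixed upright over the lid (it does not swing). Origin at the centre of the underside, z up, x along the handle's straight bar.
- pail_grip (a point): Centre of the black grip on the pail's handle: a level round bar 14 mm thick and 70 mm long along the pail's x axis, 165 mm above the pail's underside; 46 mm of free space between the bar and the lid.
- tray: Square-cornered steel drip tray fixed to the bench, 180 mm along its x, 170 mm along its y, 20 mm high, walls and floor 5 mm thick, open on top. Origin at the centre of its underside, z up. The splash guard's hinge runs along its +y side, parallel to its x axis, 89 mm from the origin and 24 mm above the bench.
- guard (a joint): Lean of the splash guard in rad: a stiff flat aluminium panel, 170 mm long (along the hinge), 134 mm from hinge to free edge, 5 mm thick with an 8 mm round bead along the free edge. 0 is upright; positive leans outward, away from the tray (it starts so); negative leans in over the tray. It can pass upright both ways; the hinge is stiff, and it stays where it is left.
- guard_edge (a point): Middle of the guard's free edge, on its crest, 134 mm from the hinge.
- tub: Open white plastic mixing tub without a handle, 96 mm wide, 95 mm high, loose. Origin at the centre of its underside. Not to be disturbed.
- can: Closed metal can with a paper label, 80 mm wide, 115 mm high, loose. Origin at the centre of its underside. Not to be disturbed.
- tape: Roll of masking tape lying flat, 104 mm across, 25 mm high, loose. Origin at the centre of its underside. Not to be disturbed.

How it is judged:
On the way:
1. the pail is off the bench, lifted by its handle (TCP within 60 mm of the grip's centre, pail's foot over 40 mm up) (height (world z) of pail above 0.04 m and distance between the grasp point and pail_grip below 0.06 m), for 0.2 s.
At the end, for the whole second after the job is handed in: The pail stands at rest, upright, flat on the tray's floor (underside within 12 mm of the bench level, within 75 mm of the tray's centre), released; the splash guard rests within 0.15 rad of upright; tub, can and tape are within 30 mm of where they were (horizontal distance between pail and tray below 0.075 m and height (world z) of pail below 0.012 m and angle between pail's own z axis and vertical below 0.08 rad and linear speed of pail below 0.02 m/s and value of joint guard between -0.15 and 0.15 rad and velocity of joint guard between -0.05 and 0.05 rad/s and distance of each of tub, can, tape from where it was at the start of the episode below 0.03 m); the robot touches nothing.
It fails at once if the pail is tipped by more than 0.5 rad (angle between pail's own z axis and vertical above 0.5 rad).
It fails at once if the pail is dropped or slammed into the tray (faster than 0.6 m/s just above it) (horizontal distance between pail and tray below 0.15 m and height (world z) of pail below 0.04 m and linear speed of pail above 0.6 m/s).
It fails at once if the tub, the can or the tape is moved by more than 30 mm (distance of any of tub, can, tape from where it was at the start of the episode above 0.03 m).
It also fails if it takes over 51 s, if anything falls off the work surface, if the arm or the gripper's body presses on something with over 40 N, if the wrist force passes 120 N, or if a joint passes its speed limit or range.

ROBOT

A 6-joint arm with a two-finger parallel gripper is mounted at the origin on the work surface. World frame = base frame: x ahead of the robot, y to its left, z up, the work surface at z = 0. Lengths are in m, angles in rad, forces in N, time in s.
With the tool pointing down it reaches from about 0.375 to 0.975 m from the base axis. Payload 3.8 kg.
Tool frame: the origin (TCP) lies between the finger pads, 19 mm behind the fingertips; this is the grasp point; z points along the fingers, y is the line along which they close (so a half turn about z gives the same grasp; the last joint's range is limited). The gripper opens to 85 mm and grips with 20 to 120 N. Pads are 22 mm wide; open, the fingers measure 114 mm over their backs; the gripper's body (76 mm by 85 mm) begins 54 mm behind the grasp point. The pads swing forward as they close: fully open they stand 13 mm farther back than shut.
Start: joints at [-1.218, 0.264, 1.604, -0, 1.274, -0.037], TCP at [0.256, -0.624, 0.25] pointing down, gripper open.
Joint ranges: [-2.63, 2.63], [-0.94, 2.18], [0.31, 2.57], [-1.31, 4.45], [0, 2.66], [-2.55, 2.55]. Speed limits (rad/s): [2.57, 2.57, 3.14, 3.14, 3.14, 3.14].

INTERFACE

Orientations are given as a rotation vector (axis times angle).
In Python, from workcell import bot gives the robot as it stands.
- The arm moves only by the tool drive_tool, never from a script. Its arguments are lists of equal length, an entry for each row: "claw": the finger opening in mm, from 0 to 85.4; "slide": the shift along the world's x, y, z each as a share of 0.5 m, from -1 to 1, a list of three; "yaw": the turn about the world's z as a share of 180 degrees, from -1 to 1. A call has 1 to 8 rows; each row is the pose to reach, as a shift and turn from the pose commanded when the call began, turning the shorter way round; what a row does not reach only later rows make up. A row lasts 1/12 s, in which the tool goes at most 41.7 mm and 7.16 degrees, less where a joint would pass 70% of its speed; a pose out of reach is approached as far as the arm can. A call with a number of a shift or a turn outside -1 to 1 is refused whole. A call with a gripper value outside its range is refused whole. The fingers move at their own pace and stop on an object; "newtons" is the grip in N (left out, the last holds). Time passes only in rows, so rows that repeat a pose let the fingers close. It gives the time, the measured TCP pose, the force, the opening and the grip force at its end, in the units of the state.
- bot.read_state(): the state, without advancing time (a new reading comes with each control period).
- bot.read_camera(name): name is "scene" or "side" or "wrist"; returns a dict with "color" (400x640x3 uint8, red, green, blue), "depth" (400x640 float32, m along the optical axis (not along the pixel's ray), 0 where there is no reading), "mtx" (3x3 intrinsics, pixels), "eye" and "rotation" of the camera in the world. Camera axes: x right, y up, looking along -z (the intrinsics and any distortion apply to the point x, -y, -z); pixel columns grow to the right and rows downward; lengths in m; the calibration is good to about 2 mm. A picture is of the moment at which its call begins.
- bot.finish_job(): hands the job in; it is judged then, once.
The state is a dict: "time": time; "q": joint angles; "joint_vel": joint speeds; "joint_torque": joint torques, N m; "tool_pos": TCP position; "tcp_rot": TCP orientation; "wrist_force": force on the tool from outside, world axes, zero at the start; "torque": the same for the moment, N m; "width": opening from 0.0 (shut) to 1.0 (fully open); "grip_force": force on a finger pad.
Only numpy, scipy, OpenCV 4.12 (cv2) and the standard library are available. Lean on these libraries where they do the work, as an engineer would, in place of code of your own. Each camera call takes 0.05 s, during which the arm holds its last target. There are 200 camera calls.

## Working session

There is one attempt and no reset: what is moved stays moved. The work goes in short steps, Python scripts to look and compute and a tool call to move; the robot and the scene stay as the last step left them, time stands still between calls to the robot, and variables do not carry over. Pictures are saved under pics/ and viewed, at most 10 in all, crops included, and the job is handed in when it is done.

Besides the shell and the picture viewer there is one more tool, called after "Request:" by a JSON object that holds its "method" and its "body", one argument or row to a line. drive_tool: Moves the arm, as the interface text tells. Shift numbers are shares of 0.5 m and turn numbers shares of 180 degrees, none past 1 either way. Its arguments: {"type":"object","properties":{"claw":{"type":"array","items":{"type":"number"}},"slide":{"type":"array","items":{"type":"array","items":{"type":"number"}}},"yaw":{"type":"array","items":{"type":"number"}},"newtons":{"type":"number"}},"required":["claw","slide","yaw"]}

```bash
mkdir -p pics
cat > h.py <<'E'
import numpy as np, cv2
from workcell import bot
def cloud(c):
    h,w=c['depth'].shape; v,u=np.mgrid[:h,:w]; K=c['mtx']; d=c['depth']
    p=np.stack([(u-K[0,2])/K[0,0]*d, -(v-K[1,2])/K[1,1]*d, -d],-1)
    return p@np.array(c['rotation']).T+np.array(c['eye'])
E
python3 - <<'E'
from h import *
ims=[]
for n in('scene','side'):
    c=bot.read_camera(n); np.savez(n+'.npz',**c); ims.append(c['color'])
    print(n,c['eye'],c['mtx'].tolist(),(c['depth']>0).mean(), [k for k in c])
    cv2.imwrite(f'pics/{n}0.png',c['color'][...,::-1])
s=bot.read_state();print(s)
E
```

```text
scene [ 1.29113109 -0.46720576  0.8080019 ] [[516.1773427217144, 0.0, 317.04636659318345], [0.0, 516.1773427217144, 199.07184570375486], [0.0, 0.0, 1.0]] 0.99616015625 ['color', 'depth', 'mtx', 'eye', 'rotation']
side [0.31523968 0.82217965 0.99213361] [[512.9445278548982, 0.0, 325.8110515410489], [0.0, 512.9445278548982, 189.0324047207271], [0.0, 0.0, 1.0]] 0.99592578125 ['color', 'depth', 'mtx', 'eye', 'rotation']
{'time': 0.1, 'q': array([-1.21788597e+00,  2.64681967e-01,  1.60520008e+00, -2.96374455e-06,
        1.27370476e+00, -3.69167223e-02]), 'joint_vel': array([ 0.00091711, -0.00163711, -0.00211297, -0.00161163,  0.00088748,
        0.00089155]), 'joint_torque': array([ 9.13492877e-04, -5.16706395e+01, -3.68589842e+01, -5.08160520e-05,
        6.20447725e-03, -5.98676181e-06]), 'tool_pos': array([ 0.25629726, -0.62379606,  0.24880386]), 'tcp_rot': array([-3.08017289e+00, -6.08089042e-01,  4.96935404e-04]), 'wrist_force': array([0.47137787, 1.01291534, 0.52671465]), 'torque': array([-0.03623272, -0.00629051, -0.01768591]), 'grip_force': 0.0, 'width': 1.0026910140842682}
```

View pics/scene0.png

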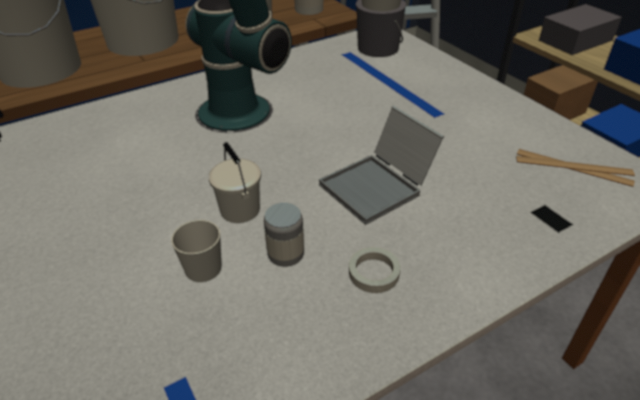

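View pics/side0.png

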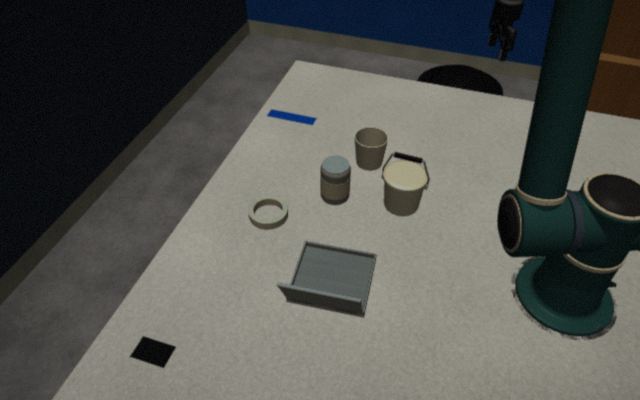

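The scene view shows the pail at (237,190) with its black grip at (231,152), the tub at (198,250), the can at (285,233), the tape at (375,270), and the tray at (370,188) with its guard leaning outward at (408,145). The side view shows the grip at (408,157), the tray at (337,272) and the guard along (325,298).

```bash
python3 - <<'E'
from h import *
C={n:dict(np.load(n+'.npz')) for n in('scene','side')}
def ray(c,uv,z):
    K=c['mtx'];d=c['rotation']@np.array([(uv[0]-K[0,2])/K[0,0],-(uv[1]-K[1,2])/K[1,1],-1]); e=c['eye']
    return e+d*(z-e[2])/d[2]
# grip
for n,(x0,y0,x1,y1) in dict(scene=(218,138,246,168),side=(388,148,428,168)).items():
    c=C[n]; m=(c['color'][y0:y1,x0:x1].max(-1)<45).astype(np.uint8)
    k,l,s,ce=cv2.connectedComponentsWithStats(m); i=1+s[1:,4].argmax()
    vs,us=np.where(l==i); (cx,cy),wh,a=r=cv2.minAreaRect(np.c_[us+x0,vs+y0].astype(np.float32))
    b=cv2.boxPoints(r); b=b[np.argsort(np.linalg.norm(b-b[0],axis=1))]
    e0,e1=(b[0]+b[1])/2,(b[2]+b[3])/2
    P,Q=ray(C[n],e0,.165),ray(C[n],e1,.165)
    print(n,'grip',s[i,4],ray(c,(cx,cy),.165).round(4),'ends',P.round(3),Q.round(3),'yaw',np.degrees(np.arctan2(*(Q-P)[1::-1])))
# cloud
P=np.concatenate([cloud(c).reshape(-1,3) for c in C.values()])
# top-down height map
m=(P[:,2]>.008)&(P[:,2]<.3)&(P[:,0]>.3)&(P[:,0]<1.1)&(P[:,1]>-.7)&(P[:,1]<.4)
H=np.zeros((550,400),np.float32)
np.maximum.at(H,(((P[m,1]+.7)/.002).astype(int).clip(0,549),((P[m,0]-.3)/.002).astype(int).clip(0,399)),P[m,2])
B=cv2.morphologyEx((H>0).astype(np.uint8),cv2.MORPH_CLOSE,np.ones((5,5)))
k,l,s,ce=cv2.connectedComponentsWithStats(B)
for i in range(1,k):
    if s[i,4]>150: print('blob',(s[i,:2]*.002+[.3,-.7]).round(3),(s[i,2:4]*.002).round(3),'hmax',H[l==i].max().round(3))
for n,(x0,y0,x1,y1) in dict(scene=(315,105,445,225),side=(275,240,385,315)).items():
    q=cloud(C[n])[y0:y1,x0:x1].reshape(-1,3)
    g=q[(q[:,2]>.035)&(q[:,2]<.17)]
    c0=g.mean(0);_,_,V=np.linalg.svd(g-c0,full_matrices=False)
    print(n,'guard n',len(g),'mean',c0.round(3),'normal',V[2].round(3),'zmax',g[:,2].max().round(3),'ext',[ (np.ptp((g-c0)@v)).round(3) for v in V])
V=cv2.applyColorMap((H/.18*255).clip(0,255).astype(np.uint8),cv2.COLORMAP_JET)
cv2.imwrite('pics/top.png',V[::-1])
for n,(x0,y0,x1,y1) in dict(scene=(310,100,450,225),):
    pass
E
python3 - <<'E'
import cv2
a=cv2.imread('pics/scene0.png')[95:230,305:450]; cv2.imwrite('pics/tr.png',cv2.resize(a,None,fx=4,fy=4,interpolation=cv2.INTER_CUBIC))
E
```

```text
Traceback (most recent call last):
IndexError: invalid index to scalar variable.
```

View pics/tr.png

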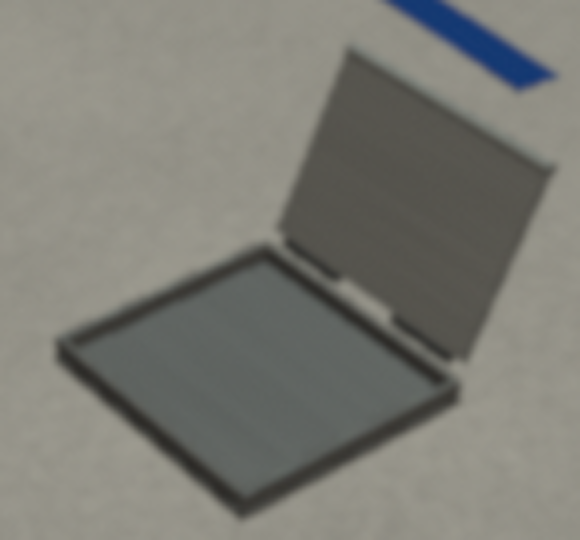

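The crop shows the tray's outer rim corners at about (60,345), (242,503), (460,388) and (265,243). The guard's free edge runs from (348,46) to (553,168). The error came from the rotation being a rotation vector, so I'll fix that.

```bash
cat > h.py <<'E'
import numpy as np, cv2
from workcell import bot
def R(c):
    r=np.array(c['rotation'],float); return cv2.Rodrigues(r)[0] if r.size==3 else r
def cloud(c):
    h,w=c['depth'].shape; v,u=np.mgrid[:h,:w]; K=c['mtx']; d=c['depth']
    p=np.stack([(u-K[0,2])/K[0,0]*d, -(v-K[1,2])/K[1,1]*d, -d],-1)
    return p@R(c).T+np.array(c['eye'])
def ray(c,uv,z):
    K=c['mtx'];d=R(c)@np.array([(uv[0]-K[0,2])/K[0,0],-(uv[1]-K[1,2])/K[1,1],-1]); e=np.array(c['eye'])
    return e+d*(z-e[2])/d[2]
E
python3 - <<'E'
from h import *
C={n:dict(np.load(n+'.npz')) for n in('scene','side')}
for n,(x0,y0,x1,y1) in dict(scene=(218,138,246,168),side=(388,148,428,168)).items():
    c=C[n]; m=(c['color'][y0:y1,x0:x1].max(-1)<45).astype(np.uint8)
    k,l,s,ce=cv2.connectedComponentsWithStats(m); i=1+s[1:,4].argmax()
    vs,us=np.where(l==i); r=cv2.minAreaRect(np.c_[us+x0,vs+y0].astype(np.float32))
    b=cv2.boxPoints(r); b=b[np.argsort(np.linalg.norm(b-b[0],axis=1))]
    P,Q=ray(c,(b[0]+b[1])/2,.165),ray(c,(b[2]+b[3])/2,.165)
    print(n,'grip',s[i,4],ray(c,r[0],.165).round(4),'ends',P.round(3),Q.round(3),'yaw',np.degrees(np.arctan2(*(Q-P)[1::-1])))
P=np.concatenate([cloud(c).reshape(-1,3) for c in C.values()])
m=(P[:,2]>.008)&(P[:,2]<.3)&(P[:,0]>.25)&(P[:,0]<1.05)&(P[:,1]>-.7)&(P[:,1]<.4)
H=np.zeros((550,400),np.float32)
np.maximum.at(H,(((P[m,1]+.7)/.002).astype(int).clip(0,549),((P[m,0]-.25)/.002).astype(int).clip(0,399)),P[m,2])
B=cv2.morphologyEx((H>0).astype(np.uint8),cv2.MORPH_CLOSE,np.ones((5,5)))
k,l,s,ce=cv2.connectedComponentsWithStats(B)
for i in range(1,k):
    if s[i,4]>150: print('blob',(s[i,:2]*.002+[.25,-.7]).round(3),(s[i,2:4]*.002).round(3),'hmax',H[l==i].max().round(3))
for n,(x0,y0,x1,y1) in dict(scene=(315,105,445,225),side=(275,240,385,315)).items():
    q=cloud(C[n])[y0:y1,x0:x1].reshape(-1,3)
    g=q[(q[:,2]>.035)&(q[:,2]<.17)]
    c0=g.mean(0);_,_,V=np.linalg.svd(g-c0,full_matrices=False)
    print(n,'guard n',len(g),'mean',c0.round(3),'normal',V[2].round(3),'zmax',g[:,2].max().round(3),'ext',[ (np.ptp((g-c0)@v)).round(3) for v in V])
px=np.array([(60,345),(242,503),(460,388),(265,243)])/4+[305,95]
T=np.array([ray(C['scene'],p,.02) for p in px]);print('tray',T.round(4).tolist(),T.mean(0).round(4),np.linalg.norm(T-np.roll(T,-1,0),axis=1).round(3))
e=T[2]-T[3];print('hinge side dir deg',np.degrees(np.arctan2(e[1],e[0])))
G=np.array([(348,46),(553,168)])/4+[305,95]
for z in(.11,.13,.15):
  g=np.array([ray(C['scene'],p,z) for p in G]);print(z,g.round(3).tolist(),np.linalg.norm(g[1]-g[0]))
V=cv2.applyColorMap((H/.18*255).clip(0,255).astype(np.uint8),cv2.COLORMAP_JET)
cv2.imwrite('pics/top.png',V[::-1])
s=bot.read_state(); Rt=cv2.Rodrigues(s['tcp_rot'])[0];print(Rt.round(3))
E
```

```text
scene grip 84 [ 0.415  -0.1677  0.165 ] ends [ 0.381 -0.167  0.165] [ 0.448 -0.169  0.165] yaw -1.7876602718366223
side grip 118 [ 0.4158 -0.1693  0.165 ] ends [ 0.45  -0.171  0.165] [ 0.382 -0.167  0.165] yaw 176.53881894851787
blob [ 0.494 -0.362] [0.1   0.102] hmax 0.098
blob [ 0.354 -0.226] [0.13  0.118] hmax 0.174
blob [ 0.554 -0.186] [0.09  0.086] hmax 0.12
blob [ 0.688 -0.07 ] [0.11  0.108] hmax 0.03
blob [0.42  0.034] [0.2   0.248] hmax 0.151
scene guard n 2908 mean [0.515 0.246 0.094] normal [ 0.079 -0.918  0.389] zmax 0.151 ext [np.float64(0.175), np.float64(0.126), np.float64(0.015)]
side guard n 1107 mean [0.505 0.252 0.105] normal [-0.08   0.923 -0.376] zmax 0.15 ext [np.float64(0.17), np.float64(0.123), np.float64(0.009)]
tray [[0.4473, 0.0359, 0.02], [0.6213, 0.0488, 0.02], [0.608, 0.2154, 0.02], [0.4278, 0.203, 0.02]] [0.5261 0.1258 0.02  ] [0.174 0.167 0.181 0.168]
hinge side dir deg 3.927048516387327
0.11 [[0.377, 0.299, 0.11], [0.556, 0.316, 0.11]] 0.17937596564586997
0.13 [[0.404, 0.277, 0.13], [0.577, 0.294, 0.13]] 0.17423626715928386
0.15 [[0.43, 0.256, 0.15], [0.598, 0.272, 0.15]] 0.16909656867269776
[[ 0.925  0.38  -0.001]
 [ 0.38  -0.925  0.002]
 [ 0.    -0.002 -1.   ]]
```

View pics/top.png

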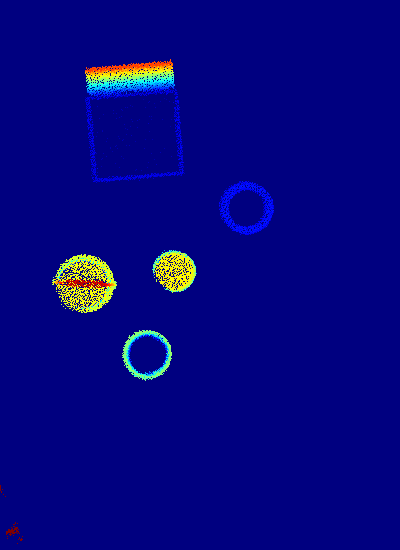

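The height map shows the pail with its handle bar nearly along world x, the tub, can and tape clear of it, and the tray yawed about 4.5° with its guard leaning outward about 0.39 rad. The grip is at (0.415, -0.1685, 0.165) and the tray centre at (0.526, 0.126).

Request:
{"method": "drive_tool", "body": {
  "claw": [85,85,85,85,85,85,85,85],
  "slide": [
    [0.318,0.91,0],
    [0.318,0.91,0],
    [0.318,0.91,0],
    [0.318,0.91,0],
    [0.318,0.91,0],
    [0.318,0.91,0],
    [0.318,0.91,0],
    [0.318,0.91,0]
  ],
  "yaw": [-0.138,-0.138,-0.138,-0.138,-0.138,-0.138,-0.138,-0.138],
  "newtons": 60
}}

```text
time: 0.77
tool_pos: [0.3663, -0.3076, 0.2495]
tcp_rot: [-3.14, 0.07, 0.0]
wrist_force: [0.8, -0.3, 0.6]
width: 0.995
grip_force: 0.0
```

Request:
{"method": "drive_tool", "body": {
  "claw": [85,85,85,85,85,85],
  "slide": [
    [0.097,0.278,0],
    [0.097,0.278,0],
    [0.097,0.278,0],
    [0.097,0.278,0],
    [0.097,0.278,0],
    [0.097,0.278,0]
  ],
  "yaw": [0,0,0,0,0,0]
}}

```text
time: 1.27
tool_pos: [0.4149, -0.1696, 0.2497]
tcp_rot: [3.141, -0.063, -0.001]
wrist_force: [0.1, -0.9, -0.4]
width: 0.996
grip_force: 0.0
```

Run:
```python
from h import *
s=bot.read_state();print(s['tool_pos'],s['tcp_rot'],s['q'].round(2))
c=bot.read_camera('wrist'); cv2.imwrite('pics/w1.png',c['color'][...,::-1])
P=cloud(c); m=(P[...,2]>.155)&(P[...,2]<.185)&(abs(P[...,0]-.415)<.06)&(abs(P[...,1]+.168)<.05)&(c['color'].max(-1)<50)
q=P[m];print(m.sum(),q.min(0) if len(q) else '',q.max(0) if len(q) else '',np.median(q,0) if len(q) else '')
```

```text
[ 0.41494714 -0.1696479   0.24969238] [ 3.14068242e+00 -6.33954290e-02 -8.53916454e-04] [-0.44 -0.18  2.06 -0.    1.26  1.17]
1766 [ 0.38267454 -0.17833186  0.16664802] [ 0.4525074  -0.16307606  0.17394007] [ 0.42034554 -0.17076109  0.17148277]
```

View pics/w1.png

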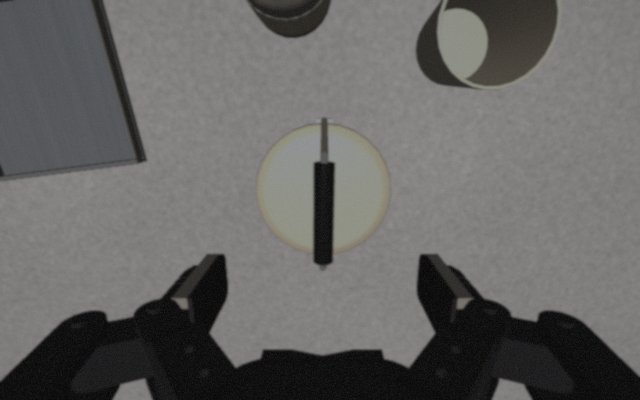

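The wrist view shows the grip bar at (323,213), upright in the picture and midway between the fingers at about (222,280) and (422,280), so the grasp is aligned. Next I descend and close.

Request:
{"method": "drive_tool", "body": {
  "claw": [85,85,85,85,10,10,10,10],
  "slide": [
    [0.002,-0.001,-0.06],
    [0.004,-0.002,-0.12],
    [0.004,-0.002,-0.168],
    [0.004,-0.002,-0.168],
    [0.004,-0.002,-0.168],
    [0.004,-0.002,-0.168],
    [0.004,-0.002,-0.168],
    [0.004,-0.002,-0.168]
  ],
  "yaw": [0,0,0,0,0,0,0,0],
  "newtons": 70
}}

```text
time: 1.98
tool_pos: [0.4182, -0.1727, 0.168]
tcp_rot: [3.139, -0.07, 0.005]
wrist_force: [-0.1, -0.0, 0.7]
width: 0.449
grip_force: 0.0
```

Request:
{"method": "drive_tool", "body": {
  "claw": [5,5,5,5,5,5],
  "slide": [
    [0,0,0],
    [0,0,0],
    [0,0,0],
    [0,0,0],
    [0,0,0],
    [0,0,0]
  ],
  "yaw": [0,0,0,0,0,0]
}}

```text
time: 2.48
tool_pos: [0.4178, -0.1716, 0.1672]
tcp_rot: [3.141, -0.069, 0.003]
wrist_force: [-0.9, 2.2, 6.1]
width: 0.138
grip_force: 68.2
```

Request:
{"method": "drive_tool", "body": {
  "claw": [5,5,5,5,5,5,5,5],
  "slide": [
    [0,0,0.01],
    [0,0,0.03],
    [0,0,0.06],
    [0,0,0.09],
    [0,0,0.12],
    [0,0,0.15],
    [0,0,0.16],
    [0,0,0.16]
  ],
  "yaw": [0,0,0,0,0,0,0,0]
}}

```text
time: 3.15
tool_pos: [0.4175, -0.172, 0.2471]
tcp_rot: [3.14, -0.069, 0.003]
wrist_force: [0.3, 0.1, -5.9]
width: 0.138
grip_force: 68.5
```

Request:
{"method": "drive_tool", "body": {
  "claw": [5,5,5,5],
  "slide": [
    [0,0,0],
    [0,0,0],
    [0,0,0],
    [0,0,0]
  ],
  "yaw": [0,0,0,0]
}}

```text
time: 3.48
tool_pos: [0.4162, -0.1714, 0.2447]
tcp_rot: [-3.14, 0.069, 0.003]
wrist_force: [-0.5, -0.4, -7.1]
width: 0.137
grip_force: 68.5
```

Request:
{"method": "drive_tool", "body": {
  "claw": [5,5,5,5,5,5,5,5],
  "slide": [
    [0.003,0.008,0],
    [0.009,0.024,0],
    [0.018,0.048,0],
    [0.03,0.08,0],
    [0.043,0.115,0],
    [0.057,0.15,0],
    [0.071,0.188,0],
    [0.085,0.226,0]
  ],
  "yaw": [0,0,0,0,0,0,0,0]
}}

```text
time: 4.15
tool_pos: [0.4598, -0.057, 0.246]
tcp_rot: [-3.14, 0.069, -0.0]
wrist_force: [0.4, -0.6, -6.7]
width: 0.134
grip_force: 68.3
```

Request:
{"method": "drive_tool", "body": {
  "claw": [5,5,5,5,5,5,5,5],
  "slide": [
    [0.014,0.038,0],
    [0.028,0.076,0],
    [0.042,0.114,0],
    [0.056,0.15,0],
    [0.07,0.186,0],
    [0.083,0.222,0],
    [0.095,0.256,0],
    [0.106,0.286,0]
  ],
  "yaw": [0,0,0,0,0,0,0,0]
}}

```text
time: 4.82
tool_pos: [0.5126, 0.0865, 0.2458]
tcp_rot: [-3.14, 0.067, 0.001]
wrist_force: [1.0, -0.5, -6.6]
width: 0.134
grip_force: 68.4
```

Request:
{"method": "drive_tool", "body": {
  "claw": [5,5,5,5,5,5,5,5],
  "slide": [
    [0.01,0.027,0],
    [0.018,0.048,0],
    [0.024,0.062,0],
    [0.028,0.07,0],
    [0.029,0.072,0],
    [0.029,0.072,0],
    [0.029,0.072,0],
    [0.029,0.072,0]
  ],
  "yaw": [0,0,0,0,0,0,0,0]
}}

```text
time: 5.48
tool_pos: [0.5268, 0.1196, 0.2459]
tcp_rot: [3.14, -0.07, -0.0]
wrist_force: [-0.3, 0.2, -6.3]
width: 0.141
grip_force: 68.4
```

Run:
```python
from h import *
s=bot.read_state();print(s['tool_pos'],s['tcp_rot'],s['q'].round(2),s['wrist_force'])
c=bot.read_camera('scene'); d=bot.read_camera('side')
cv2.imwrite('pics/s2.png',np.hstack([c['color'][20:300,200:520],d['color'][120:400,200:520]])[...,::-1])
```

```text
[0.52675778 0.11960849 0.24592982] [ 3.14043609e+00 -7.00077160e-02 -3.82516797e-04] [ 0.18  0.01  1.9  -0.    1.23  1.79] [-0.30425586  0.24953268 -6.27869137]
```

View pics/s2.png

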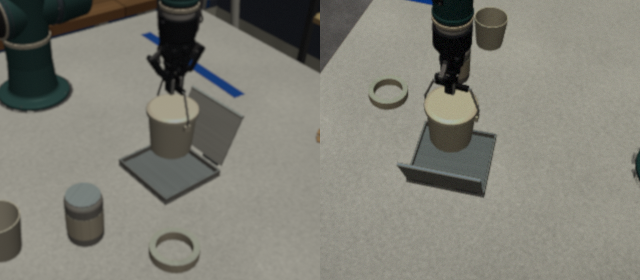

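The left half (scene) shows the pail level over the tray at (172,130), with the guard behind it at (220,125). The right half (side) shows it centred over the tray at (450,120). Now I lower it.

Request:
{"method": "drive_tool", "body": {
  "claw": [5,5,5,5,5,5,5,5],
  "slide": [
    [0,0,-0.01],
    [0,0,-0.03],
    [0,0,-0.055],
    [0,0,-0.08],
    [0,0,-0.1],
    [0,0,-0.118],
    [0,0,-0.13],
    [0,0,-0.134]
  ],
  "yaw": [0,0,0,0,0,0,0,0]
}}

```text
time: 6.25
tool_pos: [0.5259, 0.1202, 0.1769]
tcp_rot: [3.14, -0.069, -0.005]
wrist_force: [-0.3, -1.2, -6.8]
width: 0.14
grip_force: 68.3
```

Request:
{"method": "drive_tool", "body": {
  "claw": [5,5,5,5,5],
  "slide": [
    [0,0,-0.004],
    [0,0,-0.008],
    [0,0,-0.01],
    [0,0,-0.012],
    [0,0,-0.012]
  ],
  "yaw": [0,0,0,0,0]
}}

```text
time: 6.67
tool_pos: [0.5272, 0.1204, 0.1733]
tcp_rot: [-3.141, 0.069, -0.001]
wrist_force: [-0.5, -0.1, -6.6]
width: 0.139
grip_force: 68.3
```

Request:
{"method": "drive_tool", "body": {
  "claw": [5,5,5,5],
  "slide": [
    [0,0,-0.002],
    [0,0,-0.003],
    [0,0,-0.004],
    [0,0,-0.004]
  ],
  "yaw": [0,0,0,0]
}}

```text
time: 7.0
tool_pos: [0.5279, 0.1208, 0.1725]
tcp_rot: [-3.14, 0.069, -0.004]
wrist_force: [-0.9, 1.8, 2.1]
width: 0.134
grip_force: 69.2
```

Contact, since the wrist force has changed sign. I release the pail and rise straight up.

Request:
{"method": "drive_tool", "body": {
  "claw": [25,45,60,60,60,60,60,60],
  "slide": [
    [0,0,0],
    [0,0,0],
    [0,0,0],
    [0,0,0],
    [0,0,0],
    [0,0,0.02],
    [0,0,0.06],
    [0,0,0.1]
  ],
  "yaw": [0,0,0,0,0,0,0,0]
}}

```text
time: 7.67
tool_pos: [0.5262, 0.1201, 0.2211]
tcp_rot: [3.14, -0.069, -0.003]
wrist_force: [0.7, -0.2, -0.3]
width: 0.699
grip_force: 0.0
```

Request:
{"method": "drive_tool", "body": {
  "claw": [60,60,60,0,0,0,0,0],
  "slide": [
    [0,0,0.07],
    [0,0,0.14],
    [0,0,0.14],
    [0,0,0.14],
    [0,0,0.14],
    [0,0,0.14],
    [0,0,0.14],
    [0,0,0.14]
  ],
  "yaw": [0,0,0,0,0,0.038,0.038,0.038]
}}

```text
time: 8.33
tool_pos: [0.526, 0.1201, 0.2891]
tcp_rot: [3.139, 0.114, -0.005]
wrist_force: [0.7, -0.6, -0.1]
width: 0.007
grip_force: 0.0
```

Run:
```python
from h import *
s=bot.read_state();print(s['tool_pos'],s['tcp_rot'],s['width'],s['q'].round(2),s['wrist_force'])
for n in('scene','side'):
    c=bot.read_camera(n);q=cloud(c).reshape(-1,3);rgb=c['color'].reshape(-1,3)
    m=(q[:,2]>.106)&(q[:,2]<.125)&(np.hypot(q[:,0]-.527,q[:,1]-.122)<.07)
    print(n,m.sum(),q[m].min(0),q[m].max(0))
    A=np.c_[q[m][:,:2],np.ones(m.sum())];print('lid plane',np.linalg.lstsq(A,q[m][:,2],rcond=None)[0])
c=bot.read_camera('scene'); d=bot.read_camera('side')
cv2.imwrite('pics/s3.png',np.hstack([c['color'][20:300,200:520],d['color'][120:400,200:520]])[...,::-1])
```

```text
[0.52599266 0.12011746 0.28912707] [ 3.13899565  0.11441067 -0.00521176] 0.006913972689982441 [ 0.18 -0.01  1.84 -0.    1.32  1.68] [ 0.65968719 -0.62770869 -0.08935853]
scene 1241 [0.46634287 0.06689249 0.10611936] [0.59043957 0.1819136  0.12451185]
lid plane [-0.02616869  0.02419214  0.12707184]
side 1549 [0.46417079 0.07015708 0.10604792] [0.58733783 0.18332218 0.12407343]
lid plane [ 0.00048628 -0.02171375  0.11694409]
```

View pics/s3.png

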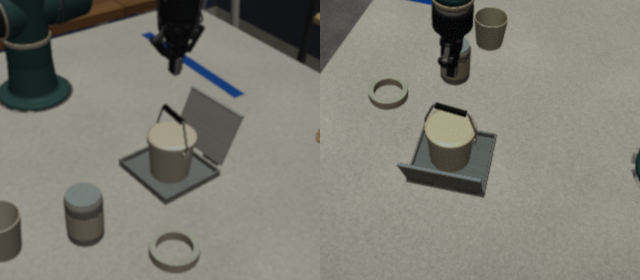

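The scene half shows the pail at (170,150) standing flat in the tray with the gripper clear above it. The guard is still out at (220,125), and the side half agrees. Depth puts the lid centre at about (0.527, 0.125). Next I go round behind the guard.

Request:
{"method": "drive_tool", "body": {
  "claw": [0,0,0,0,0,0,0,0],
  "slide": [
    [-0.005,0.07,0],
    [-0.01,0.15,0],
    [-0.018,0.23,0],
    [-0.024,0.31,0],
    [-0.028,0.38,0],
    [-0.03,0.42,0],
    [-0.03,0.42,0],
    [-0.03,0.42,0]
  ],
  "yaw": [0,0,0,0,0,0,0,0]
}}

```text
time: 9.2
tool_pos: [0.5115, 0.3312, 0.2904]
tcp_rot: [3.138, 0.122, -0.001]
wrist_force: [-0.2, -0.3, -0.1]
width: 0.002
grip_force: 0.0
```

Request:
{"method": "drive_tool", "body": {
  "claw": [0,0,0,0,0,0,0,0],
  "slide": [
    [0,0,-0.04],
    [0,0,-0.1],
    [0,0,-0.16],
    [0,0,-0.22],
    [0,0,-0.27],
    [0,0,-0.298],
    [0,0,-0.298],
    [0,0,-0.298]
  ],
  "yaw": [0,0,0,0,0,0,0,0]
}}

```text
time: 9.87
tool_pos: [0.5116, 0.3286, 0.1411]
tcp_rot: [3.138, 0.116, -0.003]
wrist_force: [-0.8, 0.1, 0.6]
width: -0.001
grip_force: 0.0
```

Request:
{"method": "drive_tool", "body": {
  "claw": [0,0,0,0,0,0,0,0],
  "slide": [
    [0,-0.01,0],
    [0,-0.025,0],
    [0,-0.04,0],
    [0,-0.055,0],
    [0,-0.07,0],
    [0,-0.08,0],
    [0,-0.09,0],
    [0,-0.1,0]
  ],
  "yaw": [0,0,0,0,0,0,0,0]
}}

```text
time: 10.53
tool_pos: [0.5123, 0.2807, 0.1426]
tcp_rot: [-3.137, -0.118, -0.002]
wrist_force: [-0.6, 4.0, 3.5]
width: -0.002
grip_force: 2.4
```

Request:
{"method": "drive_tool", "body": {
  "claw": [0,0,0,0,0,0,0,0],
  "slide": [
    [0.001,-0.01,0],
    [0.001,-0.02,0],
    [0.002,-0.03,0],
    [0.003,-0.04,0],
    [0.004,-0.05,0],
    [0.005,-0.06,0],
    [0.006,-0.07,0],
    [0.006,-0.072,0]
  ],
  "yaw": [0,0,0,0,0,0,0,0]
}}

```text
time: 11.2
tool_pos: [0.5149, 0.2432, 0.1416]
tcp_rot: [3.139, 0.118, -0.001]
wrist_force: [0.1, 2.9, 1.1]
width: -0.002
grip_force: 1.3
```

```bash
cat > g.py <<'E'
from h import *
for n in('scene','side'):
    c=bot.read_camera(n);q=cloud(c).reshape(-1,3)
    t=q-[.526,.1258,0]; a=np.radians(4.5); X=t[:,0]*np.cos(a)+t[:,1]*np.sin(a);Y=-t[:,0]*np.sin(a)+t[:,1]*np.cos(a)
    m=(abs(X)<.085)&(abs(X)>.04)&(Y>.075)&(Y<.17)&(q[:,2]>.04)&(q[:,2]<.17)
    p=np.polyfit(q[m,2],Y[m],1); r=abs(Y[m]-np.polyval(p,q[m,2]))<.006
    p=np.polyfit(q[m,2][r],Y[m][r],1); print(n,m.sum(),'lean',np.arctan(p[0]).round(3),'Y@.024',np.polyval(p,.024).round(4),'Y@.15',np.polyval(p,.15).round(4))
E
python3 g.py
```

```text
scene 1038 lean 0.071 Y@.024 0.0918 Y@.15 0.1008
side 1152 lean 0.075 Y@.024 0.0931 Y@.15 0.1025
```

Lean is 0.073 rad, so it needs about 9 mm more.

Request:
{"method": "drive_tool", "body": {
  "claw": [0,0,0,0,0],
  "slide": [
    [0,-0.006,0],
    [0.001,-0.012,0],
    [0.001,-0.018,0],
    [0.001,-0.018,0],
    [0.001,-0.018,0]
  ],
  "yaw": [0,0,0,0,0]
}}

```text
time: 11.72
tool_pos: [0.5153, 0.2348, 0.1418]
tcp_rot: [3.139, 0.119, -0.001]
wrist_force: [0.5, 0.6, -0.0]
width: -0.0
grip_force: 0.2
```

Request:
{"method": "drive_tool", "body": {
  "claw": [0,0,0,0,0,0,0,0],
  "slide": [
    [0,0.02,0],
    [0,0.06,0],
    [0,0.12,0],
    [0,0.18,0],
    [0,0.2,0.04],
    [0,0.2,0.1],
    [0,0.2,0.16],
    [0,0.2,0.2]
  ],
  "yaw": [0,0,0,0,0,0,0,0]
}}

```text
time: 12.38
tool_pos: [0.5158, 0.3367, 0.2444]
tcp_rot: [-3.139, -0.121, -0.003]
wrist_force: [0.4, -0.2, 0.7]
width: 0.0
grip_force: 0.0
```

```bash
python3 g.py
python3 - <<'E'
from h import *
s=bot.read_state();print(s['time'],s['tool_pos'])
c=bot.read_camera('scene'); d=bot.read_camera('side')
cv2.imwrite('pics/s4.png',np.hstack([c['color'][20:300,160:480],d['color'][120:400,200:520]])[...,::-1])
for n,i in(('scene',c),('side',d)):
    print(n,'tub/can/tape mean colour change',[np.abs(i['color'][y0:y1,x0:x1].astype(float)-np.load(n+'.npz')['color'][y0:y1,x0:x1]).mean().round(1) for x0,y0,x1,y1 in ([(172,220,225,282),(262,202,306,266),(345,250,403,293)] if n=='scene' else [(352,125,390,170),(318,153,354,204),(246,196,291,230)])])
E
```

```text
scene 975 lean 0.008 Y@.024 0.0917 Y@.15 0.0927
side 727 lean 0.012 Y@.024 0.0924 Y@.15 0.0939
12.4833 [0.51764682 0.33738374 0.24697886]
scene tub/can/tape mean colour change [np.float64(0.6), np.float64(0.6), np.float64(0.6)]
side tub/can/tape mean colour change [np.float64(27.8), np.float64(33.9), np.float64(53.0)]
```

View pics/s4.png

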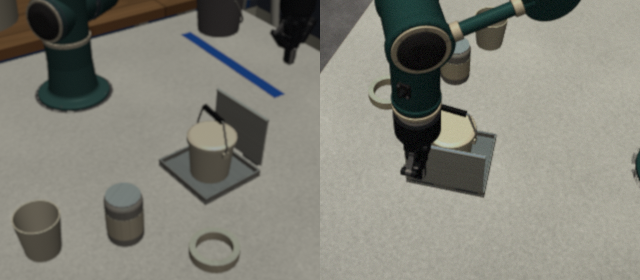

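The guard is upright at (240,125) in the scene half, with lean about 0.01 rad, and the pail stands in the tray at (212,150). The tub, can and tape haven't changed in the scene view; the arm only covers them in the side view. The gripper is clear, so I hand in.

```bash
python3 -c "
from workcell import bot
print(bot.finish_job())"
```

```text
the job is handed in; nothing more can be done
None
```

The job is handed in, with no verdict returned: the pail stands flat and released in the tray, the splash guard measured about 0.01 rad from upright, and the tub, can and tape looked unmoved in the scene camera.

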